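Prop the overhanging plant shelf with its screw jack

ROBOT

A 6-joint arm with a two-finger parallel gripper is mounted at the origin on a cart in front of the work surface, level with it; the furniture and walls round the work are solid. World frame = base frame: x ahead of the robot, y to its left, z up, the work surface at z = 0. Lengths are in m, angles in rad, forces in N, time in s.
With the tool pointing down it reaches from about 0.425 to 0.95 m from the base axis. Payload 3.5 kg.
Tool frame: the origin (TCP) lies between the finger pads; the fingertips stand 17 mm ahead of it and the grasp point (between the pads) lies 2 mm behind it (ctrl.tip_reach is the distance from the TCP to the fingertips, in m); z points along the fingers, y is the direction in which the jaws open and shut (so a half turn about z gives the same grasp; the last joint's range is limited). The gripper opens to 85 mm and grips with 20 to 120 N. Pads are 22 mm wide; open, the fingers measure 114 mm over their backs; the gripper's body (76 mm by 85 mm) begins 54 mm behind the grasp point. The pads swing forward as they close: fully open they stand 13 mm farther back than shut.
Start: joints at [1.133, 0.286, 1.577, -0, 1.279, -0.15], TCP at [0.192, 0.647, 0.248] pointing down, gripper open.
Joint ranges: [-2.77, 2.77], [-0.9, 2.22], [0.21, 2.48], [-1.53, 4.67], [0.24, 2.81], [-2.84, 2.84]. Speed limits (rad/s): [2.79, 2.79, 3.14, 3.14, 3.14, 3.14].

INTERFACE

Orientations are given as a unit quaternion [x, y, z, w].
In Python, from plant import monitor, imaging, workorder, ctrl gives the robot as it stands.
- The arm moves only by the tool send_rows, never from a script. Its argument "rows" is a list of rows, each a list of 4 numbers: the shift along the world's x, y, z normalised to -1 to 1, where 1 is 0.3 m, then the turn about the world's z normalised to -1 to 1, where 1 is 360 degrees. A call has 1 to 20 rows; each row is the pose to reach, as a shift and turn from the pose commanded when the call began, turning the shorter way round; what a row does not reach only later rows make up. A row lasts 1/8 s, in which the tool goes at most 62.5 mm and 10.7 degrees, less where a joint would pass 70% of its speed; a pose out of reach is approached as far as the arm can. A call with a number of a shift or a turn outside -1 to 1 is refused whole. A call with a gripper value outside its range is refused whole. "jaw" is the closure, from 0 (fully open) to 1 (shut), set as the call begins (left out, the last holds). The fingers move at their own pace and stop on an object; "newtons" is the grip in N (left out, the last holds). Time passes only in rows, so rows that repeat a pose let the fingers close. It gives the time, the measured TCP pose, the force and the opening at its end, in the units of the state.
- monitor.get_state(): the state, without advancing time (a new reading comes with each control period).
- imaging.read_camera(name): name is "scene" or "side" or "wrist"; returns the picture (480x640x3 uint8, red, green, blue); there is no depth.
- imaging.calibration(name): a dict with "intrinsics" (3x3 intrinsics, pixels), "cam_to_world" (4x4, takes a point from camera to world coordinates). Camera axes: x right, y up, looking along -z (the intrinsics and any distortion apply to the point x, -y, -z); pixel columns grow to the right and rows downward; lengths in m; the calibration is good to about 2 mm. A picture is of the moment at which its call begins: read the wrist's pose just before it. calibration takes no time and is no camera call; for the wrist camera it gives the pose at the moment of the call.
- workorder.sign_off(): hands the job in, once; it reports no verdict.
The state is a dict: "time": time; "qpos": joint angles; "dq": joint speeds; "joint_efforts": joint torques, N m; "eef_pos": TCP position; "tcp_rot": TCP orientation; "contact_force": force on the tool from outside, world axes, zero at the start; "wrist_torque": the same for the moment, N m; "opening": opening from 0.0 (shut) to 1.0 (fully open).
Only numpy, scipy, OpenCV 4.12 (cv2) and the standard library are available. Lean on these libraries where they do the work, as an engineer would, in place of code of your own. Each camera call takes 0.05 s, during which the arm holds its last target.

TASK

Prop up the overhanging plant shelf: lay the longer of the two plywood boards flat on the bench under the jack's foot, so that the whole foot will stand on it, and let go of it. Then wind the crank clockwise (seen from above) until the foot stands firmly on the board, stopping when the crank has become clearly stiff without forcing it further, and let go. Leave everything else where it stands.

Things in the scene. Friction and masses are not known exactly. Their poses are not given: they have to be found in the camera images.
- jack_stand: Fixed shelf stand with a screw jack at its overhanging end. Origin on the bench (z = 0) on the jack's vertical axis, under the foot; x axis runs from the jack along the shelf to its post. Jack: tube 42 mm across from z = 108 mm, gear head 62 mm across up to z = 184 mm. Rubber foot, 40 mm across, underside 48 to 74 mm above the bench at the start (its thread setting varies and is not told).
- shelf_edge (a point): Middle of the top near edge of the plywood deck, z = 148 mm, 105 mm along x from the jack's axis. Deck 150 mm wide, running 130 mm from here; a fixed clay pot, 75 mm across, stands on it, top z = 218 mm, centre 70 mm from here. A beam 36 mm wide (underside z = 116 mm) joins jack and deck, with a clamp at the jack 46 mm wide, underside z = 108 mm. Base plate on the bench 130 x 170 mm, 12 mm thick, 105 to 235 mm from the jack's axis.
- crank_hub (a point): Jack axis at the top of the crank arm, z = 200 mm. One clockwise turn seen from above lowers the foot 30 mm (4.8 mm per rad). The leg is too short to bear on the bench itself. The foot is springy, 25 N per mm. Firmly standing means 30 to 120 N on the foot. The crank stays where it is left, except that a foot load above about 60 N eases back to that when let go.
- crank_handle (a point): Middle of the upright round handle, which spins freely on its pin: 23 mm across, 55 mm tall, z = 201 to 256 mm, this point at z = 233 mm, 55 mm from the jack's axis. Turning freely it takes about 5.5 N along its path; every 10 N on the foot adds 0.9 N, so a rise of 4 to 9 N (9.5 to 14.5 N in all) is right and a rise above 11 N is forcing it.
- crank (a joint): Angle of the crank in rad, growing clockwise seen from above (the sense that lowers the foot), range 0 to 13. At 0 the handle lies on the +x side of the jack's axis in the stand's frame (over the beam).
- long_board: Longer loose plywood board, 64 x 200 x 24 mm, about 0.2 kg, lying flat; origin at the centre of its underside, y axis along its length.
- short_board: Shorter plywood board, 64 x 110 x 24 mm, lying flat, origin at the centre of its underside, y along its length. Not to be used; leave it.
- candle: Bystander: upright candle, 61 mm across, 131 mm tall, standing beside the jack; origin at the centre of its underside.
- ribbon_red: Bystander: flat ribbon spool, 85 mm across, 22 mm tall; origin at the centre of its underside.
- zinc_pail: Bystander: small zinc pail, 94 mm across, 116 mm tall with its bail; origin at the centre of its underside.
- stapler: Bystander: stapler, 36 x 145 x 46 mm, y along its length; origin at the centre of its underside.
Things that resemble listed ones, but are neither listed nor needed, are in the scene too. Leave any red look-alike of the long_board alone.

How it is judged:
On the way:
1. the long board lies flat on the bench under the whole foot, let go, with the foot still clear of it (x of jack_stand in the frame of long_board between -0.014 and 0.014 m and y of jack_stand in the frame of long_board between -0.082 and 0.082 m and angle between long_board's own z axis and vertical below 0.06 rad and height (world z) of long_board below 0.005 m and contact force between the fingers and long_board below 0.3 N and linear speed of long_board below 0.02 m/s and contact force between jack_stand and long_board below 1 N), for 0.2 s.
At the end, for the whole second after the job is handed in: The long board lies flat on the bench with the jack's axis within 14 mm of its centre line and within 82 mm of its middle along its length (whole foot on it); the foot presses on it with 30 to 120 N and the crank is still (x of jack_stand in the frame of long_board between -0.014 and 0.014 m and y of jack_stand in the frame of long_board between -0.082 and 0.082 m and angle between long_board's own z axis and vertical below 0.06 rad and height (world z) of long_board below 0.005 m and contact force between jack_stand and long_board between 30 and 120 N and velocity of joint crank between -0.1 and 0.1 rad/s); the robot touches nothing.
It fails at once if the jack is forced: more than 160 N on the foot (contact force between jack_stand and long_board above 160 N).
It fails at once if the short board or another bystander (candle, ribbon spool, pail, stapler) is moved by more than 30 mm (distance of any of candle, ribbon_red, zinc_pail, stapler, short_board from where it was at the start of the episode above 0.03 m).
It also fails if it takes over 70 s, if anything falls off the work surface, if the arm or the gripper's body presses on something with over 40 N, if the wrist force passes 120 N, or if a joint passes its speed limit or range.

## Working session

There is one attempt and no reset: what is moved stays moved. The work goes in short steps, Python scripts to look and compute and a tool call to move; the robot and the scene stay as the last step left them, time stands still between calls to the robot, and variables do not carry over. Pictures are saved under pics/ and viewed, and the job is handed in when it is done.

Besides the shell and the picture viewer there is one more tool, called as a command line: name --pt "numbers of a row" for each row, then --argument value for the rest. send_rows: Moves the arm, as the interface text tells. Scaled input: -1 to 1 covers 0.3 m each way for a shift and 360 degrees each way for a turn. Its arguments: {"type":"object","properties":{"rows":{"type":"array"},"jaw":{"type":"number"},"newtons":{"type":"number"}},"required":["rows"]}

```bash
ls; mkdir -p pics; cat > h.py <<'E'
import numpy as np, cv2
from plant import monitor, imaging, workorder, ctrl
def shot(name,f):
    im=imaging.read_camera(name); cv2.imwrite('pics/'+f,im[:,:,::-1]); return im
def ray(name,uv,cal=None):
    c=cal or imaging.calibration(name); K=np.array(c['intrinsics']);T=np.array(c['cam_to_world'])
    p=np.linalg.solve(K,[uv[0],uv[1],1]); d=T[:3,:3]@np.array([p[0],-p[1],-p[2]])
    return T[:3,3],d
def onz(name,uv,z,cal=None):
    o,d=ray(name,uv,cal); return o+d*(z-o[2])/d[2]
def proj(name,P,cal=None):
    c=cal or imaging.calibration(name); K=np.array(c['intrinsics']);T=np.array(c['cam_to_world'])
    q=np.linalg.inv(T)@np.r_[P,1]; p=K@np.array([q[0],-q[1],-q[2]]); return p[:2]/p[2]
E
python3 - <<'E'
from h import *
print(monitor.get_state())
for n in ['scene','side','wrist']:
    shot(n,n+'0.png'); print(n,imaging.calibration(n))
E
```

```text
pics
{'time': 0.0, 'qpos': array([ 1.13298542e+00,  2.87227700e-01,  1.57819837e+00,  3.24216539e-05,
        1.27859611e+00, -1.50004426e-01]), 'dq': array([-0.00046599,  0.00042415, -0.00199051, -0.00074492,  0.00115339,
       -0.000682  ]), 'joint_efforts': array([-1.71691969e-03, -4.05988312e+01, -2.92622817e+01, -2.77174995e-04,
        5.88488707e-03, -1.43672440e-05]), 'eef_pos': array([0.19129848, 0.64667462, 0.2468942 ]), 'tcp_rot': array([ 1.43411627e-01,  9.89662382e-01, -1.15817646e-03, -3.66762475e-04]), 'contact_force': array([0.38471033, 0.68954514, 0.85630825]), 'wrist_torque': array([-0.00572821,  0.02436733, -0.01699914]), 'opening': 1.0050969286762952}
scene {'intrinsics': array([[592.45768376,   0.        , 317.2489911 ],
       [  0.        , 592.45768376, 246.06356518],
       [  0.        ,   0.        ,   1.        ]]), 'cam_to_world': array([[-0.72859101,  0.32414349, -0.60339551, -0.63728033],
       [-0.68482558, -0.32801163,  0.65070907,  1.15956349],
       [ 0.01300236,  0.88732146,  0.46096808,  1.02683811],
       [ 0.        ,  0.        ,  0.       
[... 193 characters left out ...]
 'cam_to_world': array([[ 0.94175602,  0.14019384, -0.30568166,  0.11653791],
       [-0.33606696,  0.35872095, -0.87084917, -1.26308194],
       [-0.01243327,  0.92285696,  0.38494213,  0.69884221],
       [ 0.        ,  0.        ,  0.        ,  1.        ]])}
wrist {'intrinsics': array([[377.47347671,   0.        , 322.83533452],
       [  0.        , 377.47347671, 237.32785581],
       [  0.        ,   0.        ,   1.        ]]), 'cam_to_world': array([[ 0.28352316, -0.91788459, -0.27767337,  0.12103098],
       [ 0.95896238,  0.27065072,  0.08449466,  0.6683794 ],
       [-0.00240385, -0.29023451,  0.95695253,  0.37285452],
       [ 0.        ,  0.        ,  0.        ,  1.        ]])}
```

View pics/scene0.png

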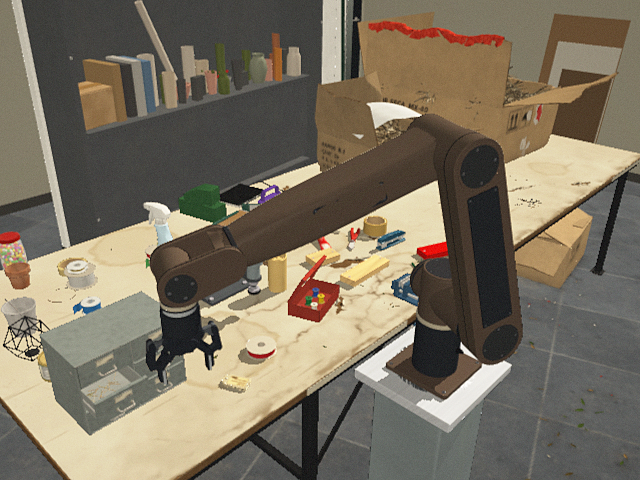

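View pics/side0.png

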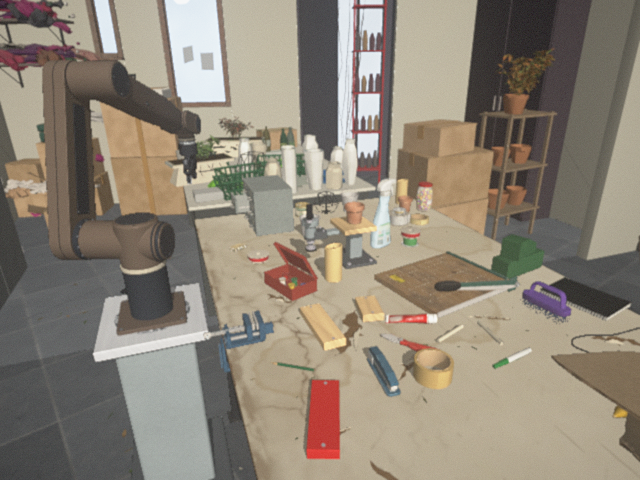

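View pics/wrist0.png

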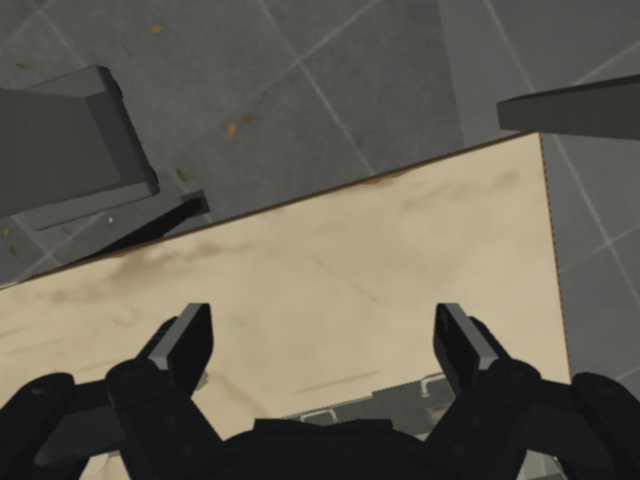

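Side view: the jack is near (311,230), the candle at (333,263), the long board at (322,326) and the short board at (369,308). A red look-alike sits at (323,418). I'll enlarge the parts that matter.

```bash
python3 - <<'E'
import cv2
a=cv2.imread('pics/side0.png')[180:400,210:460]; cv2.imwrite('pics/side0c.png',cv2.resize(a,None,fx=2.7,fy=2.7,interpolation=cv2.INTER_CUBIC)[:600])
a=cv2.imread('pics/scene0.png')[190:330,180:450]; cv2.imwrite('pics/scene0c.png',cv2.resize(a,None,fx=2.9,fy=2.9,interpolation=cv2.INTER_CUBIC))
E
```

```text
(no output)
```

View pics/side0c.png

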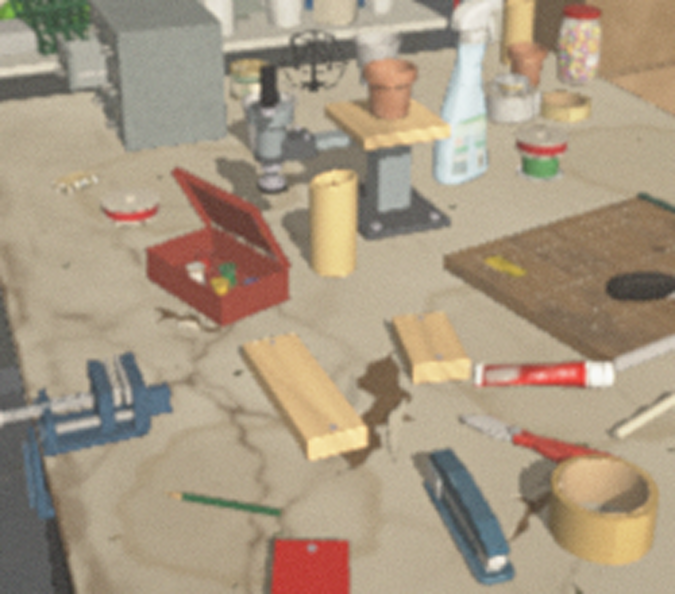

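View pics/scene0c.png

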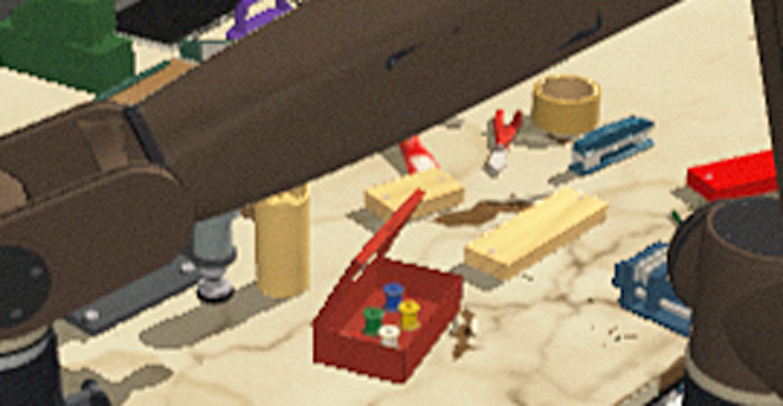

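```bash
python3 - <<'E'
from h import *
def s(u,v): return (u/2.7+210, v/2.7+180)
for nm,uv,z in [('LB fl',(243,346),.024),('LB fr',(292,335),.024),('LB nr',(368,430),.024),('LB nl',(310,438),.024),('LB nr bottom',(367,449),0),('LB nl bot',(312,458),0),
 ('SB fl',(391,319),.024),('SB fr',(440,312),.024),('SB nr',(469,360),.024),('SB nl',(411,365),.024),
 ('candle base',(334,272),0),('candle top c',(334,177),.131),('handle top',(268,68),.256),('foot bottom',(272,188),.06),('deck nl',(345,145),.148),('deck fl',(327,108),.148),('deck nr',(449,134),.148),('pot top c',(389,72),.218),
 ('plate nl',(368,236),.012),('plate nr',(450,222),.012),('red tape',(130,215),0)]:
    print(nm,onz('side',s(*uv),z).round(3))
E
```

```text
LB fl [ 0.421 -0.175  0.024]
LB fr [ 0.479 -0.172  0.024]
LB nr [ 0.49  -0.371  0.024]
LB nl [ 0.432 -0.364  0.024]
LB nr bottom [ 0.49  -0.369  0.   ]
LB nl bot [ 0.434 -0.363  0.   ]
SB fl [ 0.598 -0.178  0.024]
SB fr [ 0.657 -0.184  0.024]
SB nr [ 0.641 -0.29   0.024]
SB nl [ 0.578 -0.277  0.024]
candle base [ 0.595 -0.002  0.   ]
candle top c [0.597 0.003 0.131]
handle top [0.54  0.085 0.256]
foot bottom [0.563 0.155 0.06 ]
deck nl [0.634 0.06  0.148]
deck fl [0.663 0.204 0.148]
deck nr [0.777 0.047 0.148]
pot top c [0.722 0.123 0.218]
plate nl [0.667 0.058 0.012]
plate nr [0.79  0.059 0.012]
red tape [0.384 0.269 0.   ]
```

send_rows --pt "0.1 -0.1 0.2 0" --pt "0.2 -0.3 0.4 0" --pt "0.3 -0.5 0.5 0" --pt "0.45 -0.7 0.55 0" --pt "0.6 -0.85 0.55 0" --pt "0.7 -1 0.55 0" --pt "0.7 -1 0.55 0" --pt "0.7 -1 0.55 0"

```text
time: 1.15
eef_pos: [0.4033, 0.3449, 0.4134]
tcp_rot: [0.146, 0.989, -0.0, 0.0]
contact_force: [0.2, 0.8, 0.6]
opening: 1.0
```

send_rows --pt "0.2 -0.2 0 0" --pt "0.35 -0.4 0 0" --pt "0.4 -0.6 0 0" --pt "0.4 -0.65 0 0" --pt "0.4 -0.65 0 0" --pt "0.4 -0.65 0 0"

```text
time: 1.9
eef_pos: [0.5212, 0.1533, 0.413]
tcp_rot: [0.143, 0.99, 0.0, -0.0]
contact_force: [0.6, -1.0, -0.2]
opening: 0.997
```

```bash
python3 - <<'E'
from h import *
import pickle
st=monitor.get_state(); print(st['time'],st['eef_pos'],st['qpos'],st['contact_force'])
c=imaging.calibration('wrist'); im=shot('wrist','w1.png'); pickle.dump(c,open('w1.pkl','wb')); print(c['cam_to_world'])
shot('scene','scene1.png'); shot('side','side1.png')
E
```

```text
1.9 [0.52120282 0.15327598 0.41299653] [ 9.88644148e-02 -8.53573109e-02  1.68375296e+00  7.88098836e-04
  1.54388367e+00 -1.18496499e+00] [ 0.57113681 -0.98652211 -0.15035259]
[[ 2.82779654e-01 -9.18081057e-01 -2.77782000e-01  4.50860435e-01]
 [ 9.59184895e-01  2.70640259e-01  8.19645550e-02  1.74486745e-01]
 [-7.11130609e-05 -2.89622207e-01  9.57141041e-01  5.38689921e-01]
 [ 0.00000000e+00  0.00000000e+00  0.00000000e+00  1.00000000e+00]]
```

View pics/w1.png

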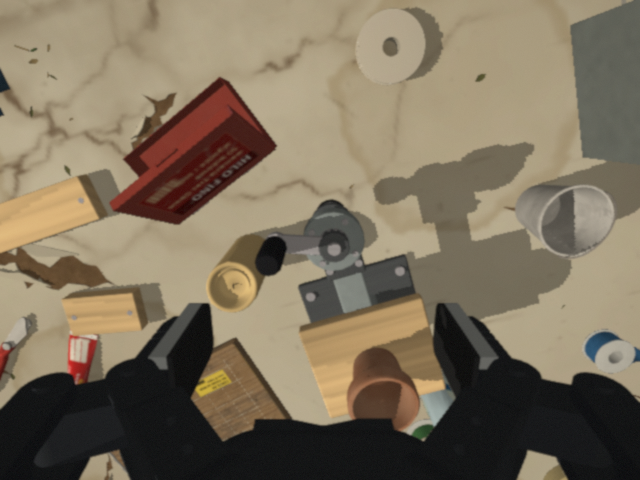

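View pics/scene1.png

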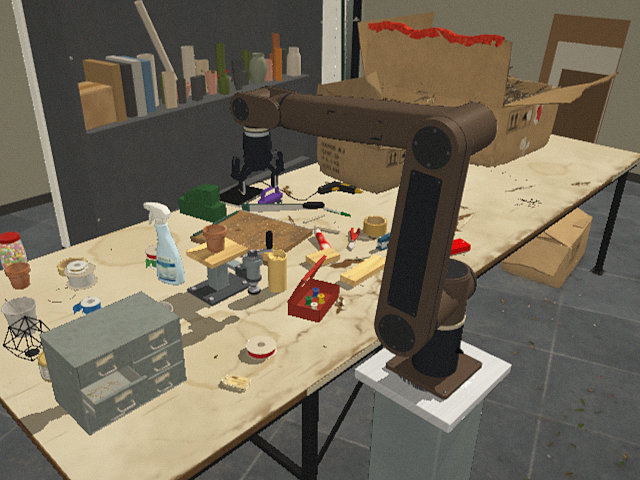

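The wrist view is clear. Hub is at (334,243), the black handle top about (270,245), the candle top at (233,288), the deck's near edge runs (301,330)–(417,295), the spool is at (390,45) and the box at (195,150). Now converting to positions.

```bash
python3 - <<'E'
from h import *
import pickle
c=pickle.load(open('w1.pkl','rb'))
im=cv2.imread('pics/w1.png')
cr=im[180:430,180:460]; cv2.imwrite('pics/w1c.png',cv2.resize(cr,None,fx=2.4,fy=2.4,interpolation=cv2.INTER_CUBIC))
for nm,uv,z in [('hub',(334,243),.2),('handle top',(270,245),.256),('candle top',(233,288),.131),('deck l',(301,330),.148),('deck r',(417,295),.148),('spool',(390,45),.022),
 ('box lid edge top l',(112,206),.1),('lid r',(178,223),.1),('box 3',(275,147),.05),('box 4',(222,79),.05),('SB',(64,297),.024),('SB2',(133,288),.024),('SB3',(143,329),.024),('plate c',(300,285),.012),('plate c2',(405,255),.012),('LB end',(85,177),.024),('LB end2',(104,218),.024),('pail',(565,218),.1),('cabinet corner',(585,160),0),('cab top corner',(570,25),.15)]:
    print(nm,onz('wrist',uv,z,c).round(3))
E
```

```text
hub [0.557 0.154 0.2  ]
handle top [0.527 0.109 0.256]
candle top [0.599 0.021 0.131]
deck l [0.666 0.085 0.148]
deck r [0.66  0.224 0.148]
spool [0.386 0.28  0.022]
box lid edge top l [ 0.47  -0.092  0.1  ]
lid r [ 0.512 -0.025  0.1  ]
box 3 [0.461 0.108 0.05 ]
box 4 [0.368 0.073 0.05 ]
SB [ 0.58  -0.267  0.024]
SB2 [ 0.596 -0.162  0.024]
SB3 [ 0.663 -0.176  0.024]
plate c [0.666 0.075 0.012]
plate c2 [0.664 0.238 0.012]
LB end [ 0.427 -0.155  0.024]
LB end2 [ 0.486 -0.156  0.024]
pail [0.637 0.421 0.1  ]
cabinet corner [0.602 0.513 0.   ]
cab top corner [0.432 0.417 0.15 ]
```

View pics/w1c.png

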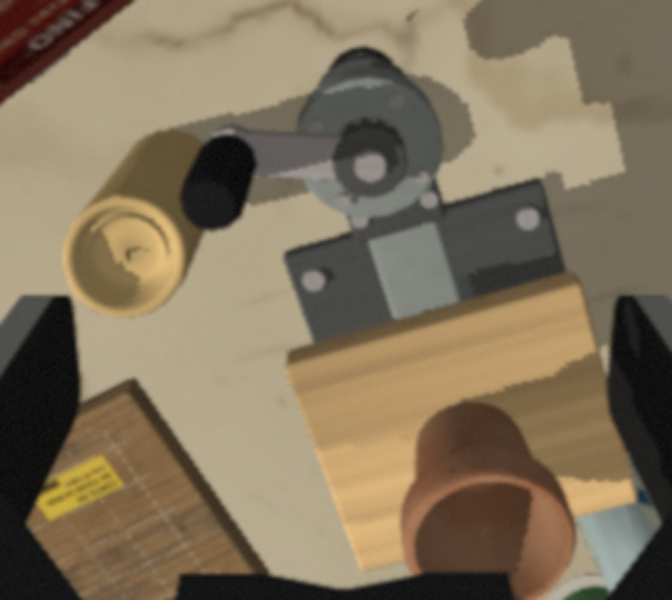

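```bash
python3 - <<'E'
from h import *
import pickle
c=pickle.load(open('w1.pkl','rb'))
f=lambda u,v:(u/2.4+180,v/2.4+180)
for nm,uv,z in [('hub',(370,165),.203),('hub ring',(370,157),.2),('gear head',(370,140),.184),('handle top',(211,203),.256),('handle bot',(233,150),.201),('candle top',(125,257),.131),('deck l',(288,351),.148),('deck r',(579,273),.148),('plate c',(286,253),.012),('plate c2',(545,180),.012)]:
    print(nm,onz('wrist',f(*uv),z,c).round(4))
# side view check of handle/hub
E
python3 - <<'E'
import cv2
a=cv2.imread('pics/side1.png')[190:280,260:400]; cv2.imwrite('pics/side1c.png',cv2.resize(a,None,fx=5.5,fy=5.5,interpolation=cv2.INTER_CUBIC))
a=cv2.imread('pics/scene1.png')[215:315,180:300]; cv2.imwrite('pics/scene1c.png',cv2.resize(a,None,fx=6,fy=6,interpolation=cv2.INTER_CUBIC))
E
```

```text
hub [0.562  0.1528 0.203 ]
hub ring [0.5598 0.1535 0.2   ]
gear head [0.5579 0.1545 0.184 ]
handle top [0.5423 0.1017 0.256 ]
handle bot [0.5416 0.1029 0.201 ]
candle top [0.5976 0.02   0.131 ]
deck l [0.6605 0.0849 0.148 ]
deck r [0.6598 0.2291 0.148 ]
plate c [0.6666 0.0734 0.012 ]
plate c2 [0.6651 0.2412 0.012 ]
```

View pics/side1c.png

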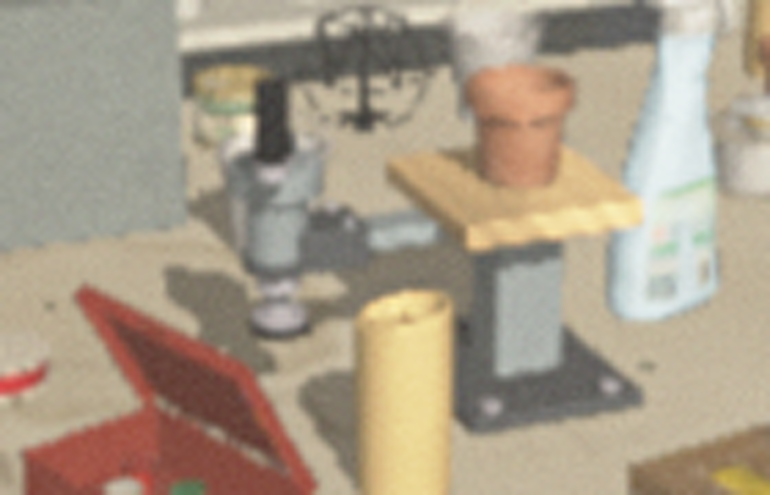

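View pics/scene1c.png

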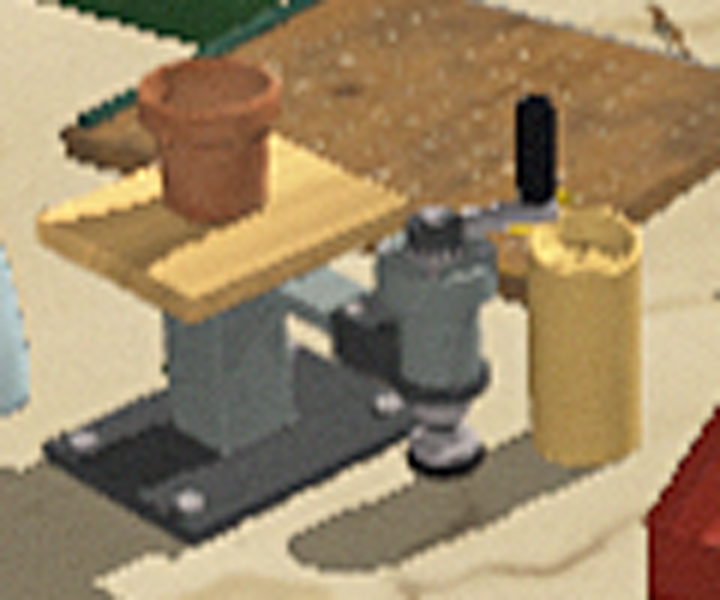

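```bash
cat >> h.py <<'E'
def tri(obs):
    A=np.zeros((3,3));b=np.zeros(3)
    L=[]
    for n,uv,c in obs:
        o,d=ray(n,uv,c); d=d/np.linalg.norm(d); M=np.eye(3)-np.outer(d,d); A+=M;b+=M@o; L.append((o,d,M))
    X=np.linalg.solve(A,b); return X,[np.linalg.norm(M@(X-o)) for o,d,M in L]
E
python3 - <<'E'
from h import *
import pickle
c=pickle.load(open('w1.pkl','rb'))
sc=lambda u,v:('scene',(u/6+180,v/6+215),None)
sd=lambda u,v:('side',(u/5.5+260,v/5.5+190),None)
w=lambda u,v:('wrist',(u/2.4+180,v/2.4+180),c)
print('foot black ring c',tri([sc(446,460),sd(281,325)]))
print('handle top',tri([sc(536,100),sd(272,86),w(211,203)]))
print('handle top2',tri([sc(536,100),sd(272,86)]))
print('hub',tri([sc(437,215),w(370,165)]))
print('candle',tri([sc(585,225),w(125,257)]),tri([sc(585,225),sd(406,305)]))
print('board LB yaw etc')
for P in [[.56,.155,.06],[.56,.155,.05],[.56,.155,.07]]:
    a=proj('scene',P);b=proj('side',P); print((a-[180,215])*6,(b-[260,190])*5.5)
E
```

```text
foot black ring c (array([0.56131642, 0.15156397, 0.06111204]), [np.float64(0.0032210436970347657), np.float64(0.0032210436970347167)])
handle top (array([0.54401479, 0.09842509, 0.25040209]), [np.float64(0.0018117069655622278), np.float64(0.0007479886984564872), np.float64(0.0017937875782071224)])
handle top2 (array([0.54399409, 0.09628133, 0.25063244]), [np.float64(0.0001124426487700343), np.float64(0.00011244264877002557)])
hub (array([0.56119169, 0.15123893, 0.20071929]), [np.float64(0.0020621658449924136), np.float64(0.0020621658449924054)])
candle (array([0.5965038 , 0.01862123, 0.13095737]), [np.float64(0.0017624107347359134), np.float64(0.0017624107347359028)]) (array([0.60085525, 0.01217259, 0.12700025]), [np.float64(2.4035569066510758e-05), np.float64(2.4035569066633757e-05)])
board LB yaw etc
[439.20209555 460.1338431 ] [274.78407148 328.74905137]
[439.91894802 476.71293766] [275.14616064 342.27954161]
[438.48160617 443.47063561] [274.4202536  315.15396261]
```

send_rows --pt "-0.1 -0.15 0 -0.029" --pt "-0.2 -0.3 0 -0.058" --pt "-0.22 -0.45 0 -0.087" --pt "-0.22 -0.6 0 -0.116" --pt "-0.22 -0.75 0 -0.145" --pt "-0.22 -0.9 0 -0.17" --pt "-0.22 -1 0 -0.195" --pt "-0.22 -1 0 -0.195"

```text
time: 3.05
eef_pos: [0.4557, -0.1483, 0.413]
tcp_rot: [0.687, 0.727, -0.0, -0.0]
contact_force: [0.1, -0.2, -0.3]
opening: 1.006
```

send_rows --pt "0 -0.1 -0.2 0" --pt "0 -0.23 -0.4 0" --pt "0 -0.23 -0.55 0" --pt "0 -0.23 -0.55 0" --pt "0 -0.23 -0.55 0"

```text
time: 3.68
eef_pos: [0.4569, -0.2162, 0.2509]
tcp_rot: [0.685, 0.728, 0.0, 0.002]
contact_force: [-0.7, -0.4, 0.6]
opening: 0.998
```

```bash
python3 - <<'E'
from h import *
import pickle
st=monitor.get_state(); print(st['time'],st['eef_pos'],st['qpos'],st['contact_force'],st['tcp_rot'])
c=imaging.calibration('wrist'); im=shot('wrist','w2.png'); pickle.dump(c,open('w2.pkl','wb')); print(c['cam_to_world'].round(3))
hsv=cv2.cvtColor(im,cv2.COLOR_RGB2HSV)
print(hsv[200:300:20,320],hsv[100,100])
E
```

```text
3.675 [ 0.45686603 -0.2161672   0.2508796 ] [-6.43087505e-01 -9.73984174e-02  1.98517655e+00  3.67514679e-04
  1.25055606e+00 -7.03430491e-01] [-0.66613248 -0.42388721  0.61715739] [6.85494719e-01 7.28075755e-01 3.55730575e-04 1.59946632e-03]
[[ 0.998 -0.057 -0.02   0.453]
 [ 0.061  0.954  0.292 -0.142]
 [ 0.003 -0.293  0.956  0.376]
 [ 0.     0.     0.     1.   ]]
[[ 18 111 186]
 [ 18 114 188]
 [ 18 113 189]
 [ 18 114 190]
 [ 18 113 190]] [ 20  62 148]
```

View pics/w2.png

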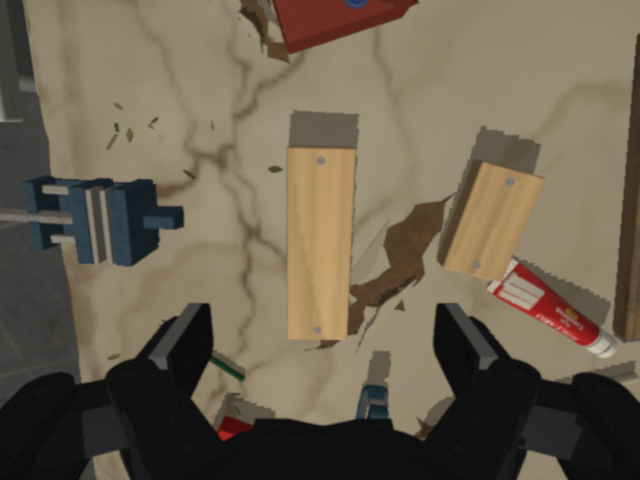

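The view shows the long board with top corners near (287,148), (356,148), (347,339) and (288,337). The short board at (490,220) is well clear of it. I'll get the long board's pose from a colour mask.

```bash
python3 - <<'E'
from h import *
import pickle
c=pickle.load(open('w2.pkl','rb'))
im=cv2.imread('pics/w2.png'); h=cv2.cvtColor(im,cv2.COLOR_BGR2HSV)
m=((h[...,0]>12)&(h[...,0]<26)&(h[...,1]>88)&(h[...,2]>130)).astype(np.uint8)
m=cv2.morphologyEx(m,cv2.MORPH_OPEN,np.ones((5,5)))
cs,_=cv2.findContours(m,cv2.RETR_EXTERNAL,cv2.CHAIN_APPROX_NONE)
for k in cs:
    if cv2.contourArea(k)<3000: continue
    P=np.array([onz('wrist',p[0],.024,c)[:2] for p in k])*1000
    r=cv2.minAreaRect(P.astype(np.float32)); print(cv2.contourArea(k),r,cv2.boundingRect(k)); print(cv2.boxPoints(r).round(1).tolist())
E
```

```text
6849.5 ((622.7474365234375, -226.89089965820312), (109.2149429321289, 62.81511688232422), 79.04707336425781) (444, 163, 100, 118)
[[581.5, -274.5], [643.2000122070312, -286.5], [664.0, -179.1999969482422], [602.2999877929688, -167.3000030517578]]
12080.0 ((457.12744140625, -263.61053466796875), (63.099910736083984, 198.61903381347656), 1.8799182176589966) (287, 148, 69, 192)
[[422.29998779296875, -165.39999389648438], [428.8999938964844, -363.8999938964844], [491.8999938964844, -361.79998779296875], [485.3999938964844, -163.3000030517578]]
```

```bash
python3 - <<'E'
from h import *
print([a for a in dir(ctrl) if a[0]!='_'], ctrl.tip_reach)
print([a for a in dir(monitor) if a[0]!='_'])
E
```

```text
['Unreachable', 'tip_reach'] 0.017
['get_state']
```

send_rows --pt "-0.005 0.009 -0.2 -0.0043" --pt "-0.005 0.009 -0.4 -0.0043" --pt "-0.005 0.009 -0.58 -0.0043" --pt "-0.005 0.009 -0.68 -0.0043" --pt "-0.005 0.009 -0.75 -0.0043" --pt "-0.005 0.009 -0.775 -0.0043" --pt "-0.005 0.009 -0.775 -0.0043" --pt "-0.005 0.009 -0.775 -0.0043"

```text
time: 4.72
eef_pos: [0.4555, -0.2149, 0.0177]
tcp_rot: [0.696, 0.718, 0.0, 0.002]
contact_force: [0.6, -0.1, 0.1]
opening: 1.002
```

```bash
python3 - <<'E'
from h import *
st=monitor.get_state(); print(st['time'],st['eef_pos'],st['contact_force'],st['tcp_rot'])
shot('side','side2.png');shot('wrist','w3.png')
a=cv2.imread('pics/side2.png')[280:370,260:400]; cv2.imwrite('pics/side2c.png',cv2.resize(a,None,fx=5.5,fy=5.5,interpolation=cv2.INTER_CUBIC))
E
```

```text
4.725 [ 0.45547875 -0.21487589  0.01767506] [ 0.62942511 -0.0966176   0.11780424] [6.96006719e-01 7.18032984e-01 2.49324454e-04 1.79415939e-03]
```

View pics/side2c.png

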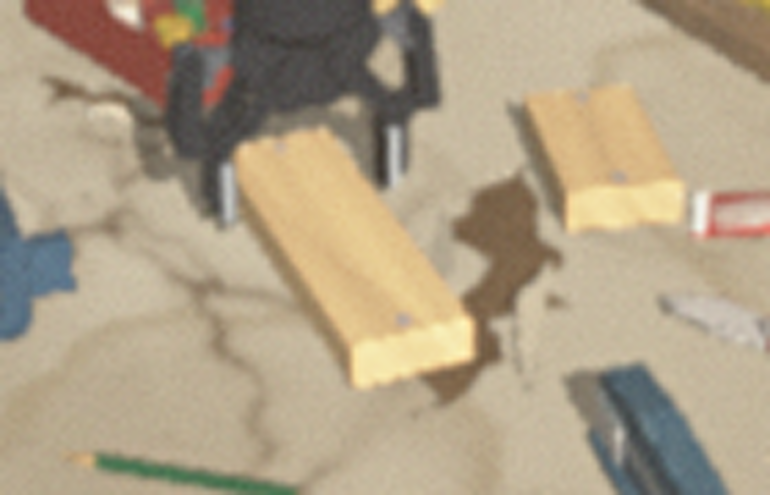

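View pics/w3.png

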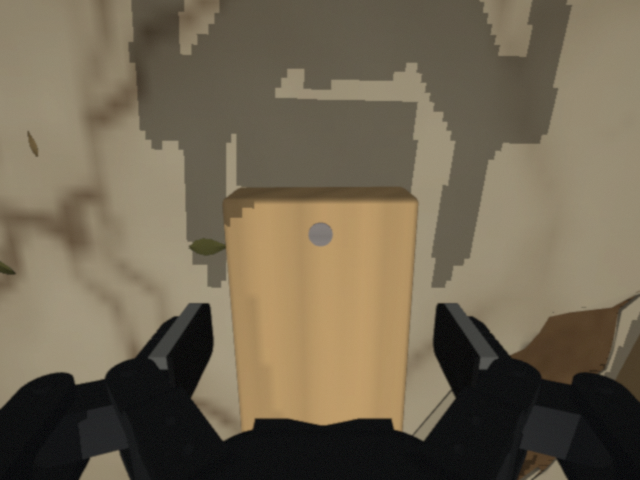

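send_rows --pt "0 0 -0.01 0" --pt "0 0 -0.01 0"

```text
time: 5.08
eef_pos: [0.4539, -0.214, 0.0127]
tcp_rot: [0.696, 0.718, -0.0, -0.0]
contact_force: [-0.4, 0.1, 0.7]
opening: 1.0
```

send_rows --pt "0 0 0 0" --pt "0 0 0 0" --pt "0 0 0 0" --pt "0 0 0 0" --pt "0 0 0 0" --pt "0 0 0 0" --jaw 1 --newtons 90

```text
time: 5.82
eef_pos: [0.4546, -0.2144, 0.0134]
tcp_rot: [0.696, 0.718, 0.0, 0.001]
contact_force: [-0.3, 0.0, 5.8]
opening: 0.729
```

send_rows --pt "0 0 0.1 0" --pt "0 0 0.3 0" --pt "0 0 0.5 0" --pt "0 0.1 0.7 0" --pt "0 0.25 0.9 0.015" --pt "0 0.4 1 0.03" --pt "0 0.6 1 0.0364" --pt "0 0.8 1 0.0364" --pt "0 0.95 1 0.0364" --pt "0 0.95 1 0.0364"

```text
time: 7.08
eef_pos: [0.4529, 0.0736, 0.3112]
tcp_rot: [0.608, 0.794, -0.001, -0.001]
contact_force: [-0.5, 0.6, -2.0]
opening: 0.733
```

```bash
python3 - <<'E'
from h import *
st=monitor.get_state(); print(st['time'],st['eef_pos'],st['contact_force'],st['tcp_rot'],st['qpos'],st['opening'])
shot('side','side3.png');shot('scene','scene3.png')
E
```

```text
7.075 [0.45286672 0.07364372 0.31115369] [-0.49214959  0.5541551  -2.01005693] [ 6.07582060e-01  7.94255415e-01 -5.52433373e-04 -1.43920761e-03] [-6.08787744e-02 -2.52423907e-01  2.00866899e+00  7.01416750e-04
  1.38835264e+00 -3.25776072e-01] 0.7332476188316437
```

View pics/side3.png

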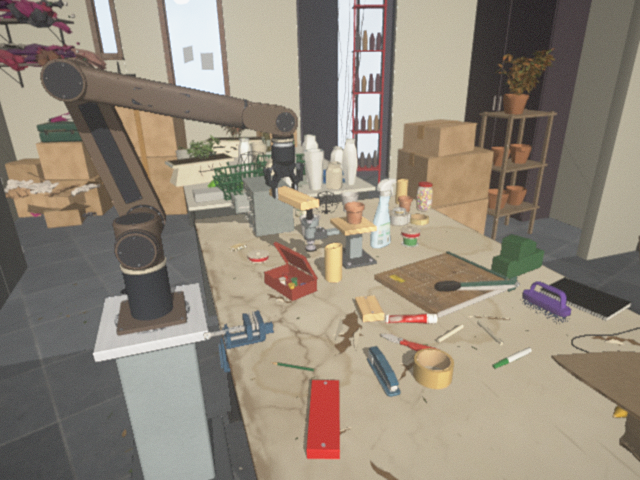

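View pics/scene3.png

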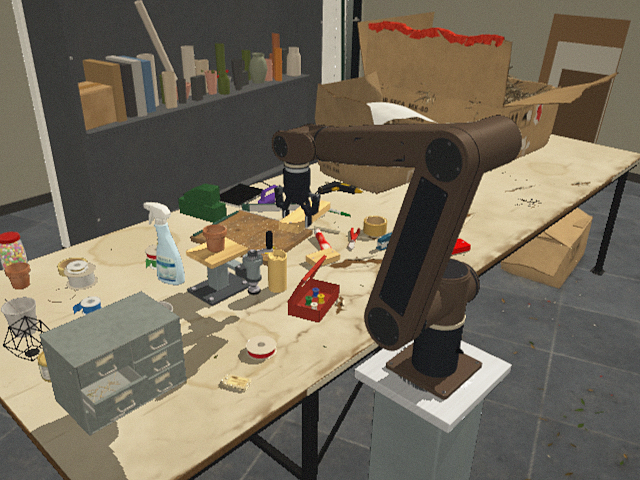

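The board is held level at (297,200) in the side view. Before lowering I'll check where the cabinet is in relation to the approach.

```bash
python3 - <<'E'
from h import *
for uv in [(186,378),(92,432)]: print(onz('scene',uv,0).round(3))
P=onz('scene',(186,378),0)
# height from top corner above it
for z in [.1,.12,.14,.16,.18]: print(z,proj('scene',[P[0],P[1],z]).round(1), onz('scene',(150,293),z).round(3), onz('scene',(183,322),z).round(3))
E
```

```text
[0.438 0.498 0.   ]
[0.437 0.763 0.   ]
0.1 [182.5 347.1] [0.72  0.412 0.1  ] [0.529 0.432 0.1  ]
0.12 [181.8 340.7] [0.691 0.428 0.12 ] [0.504 0.448 0.12 ]
0.14 [181.  334.3] [0.661 0.444 0.14 ] [0.479 0.463 0.14 ]
0.16 [180.3 327.7] [0.632 0.461 0.16 ] [0.454 0.479 0.16 ]
0.18 [179.5 321.1] [0.603 0.477 0.18 ] [0.428 0.495 0.18 ]
```

send_rows --pt "0 0.2 0 0" --pt "0.05 0.4 0 0" --pt "0.1 0.6 0 0" --pt "0.189 0.8 0 0" --pt "0.189 0.905 0 0" --pt "0.189 0.905 0 0" --pt "0.189 0.905 0 0"

```text
time: 8.05
eef_pos: [0.5113, 0.3408, 0.3119]
tcp_rot: [0.61, 0.792, -0.001, -0.0]
contact_force: [0.4, -0.4, -1.9]
opening: 0.731
```

send_rows --pt "0 0 -0.2 0" --pt "0 0 -0.4 0" --pt "0 0 -0.55 0" --pt "0 0 -0.7 0" --pt "0 0 -0.82 0" --pt "0 0 -0.9 0" --pt "0 0 -0.95 0" --pt "0 0 -0.965 0" --pt "0 0 -0.965 0" --pt "0 0 -0.965 0"

```text
time: 9.3
eef_pos: [0.5117, 0.3428, 0.0247]
tcp_rot: [0.61, 0.793, 0.001, 0.001]
contact_force: [-0.1, -0.8, -1.7]
opening: 0.732
```

```bash
python3 - <<'E'
from h import *
import pickle
st=monitor.get_state(); print(st['time'],st['eef_pos'],st['contact_force'],st['tcp_rot'],st['qpos'],st['opening'])
c=imaging.calibration('wrist'); pickle.dump(c,open('w4.pkl','wb'));shot('wrist','w4.png')
shot('side','side4.png');shot('scene','scene4.png')
a=cv2.imread('pics/side4.png')[180:280,240:380]; a=cv2.resize(a,None,fx=5,fy=5,interpolation=cv2.INTER_CUBIC);cv2.imwrite('pics/side4c.png',a)
a=cv2.imread('pics/scene4.png')[215:335,160:310]; cv2.imwrite('pics/scene4c.png',cv2.resize(a,None,fx=5,fy=5,interpolation=cv2.INTER_CUBIC))
E
```

```text
9.3 [0.51172816 0.34277324 0.02474938] [-0.08834441 -0.7930144  -1.69509012] [6.09697515e-01 7.92633165e-01 1.10139128e-03 6.27638380e-04] [ 4.25658900e-01  4.28193925e-01  1.84657965e+00 -9.49990691e-05
  8.64284762e-01  1.66283218e-01] 0.7321838748721267
```

View pics/side4c.png

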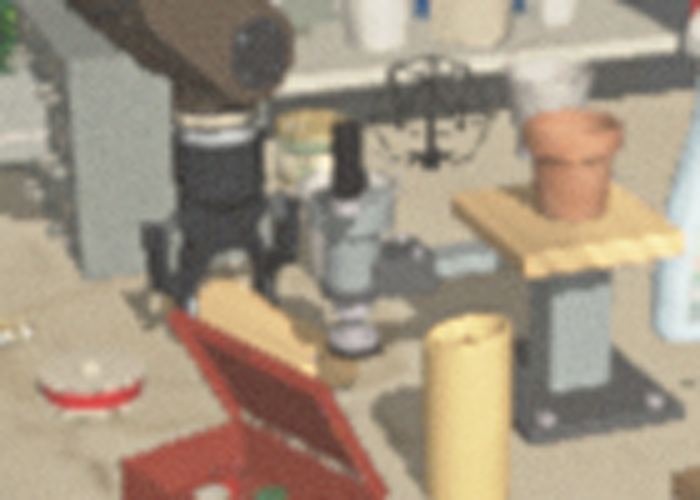

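View pics/scene4c.png

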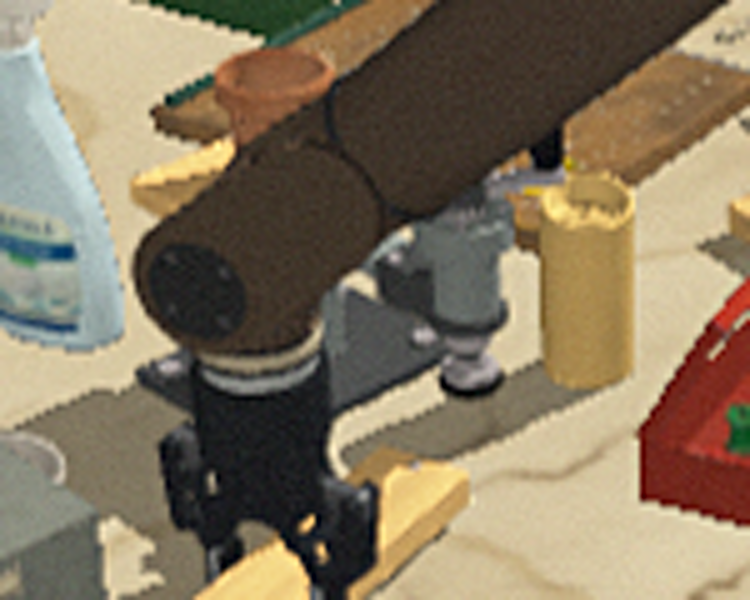

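View pics/w4.png

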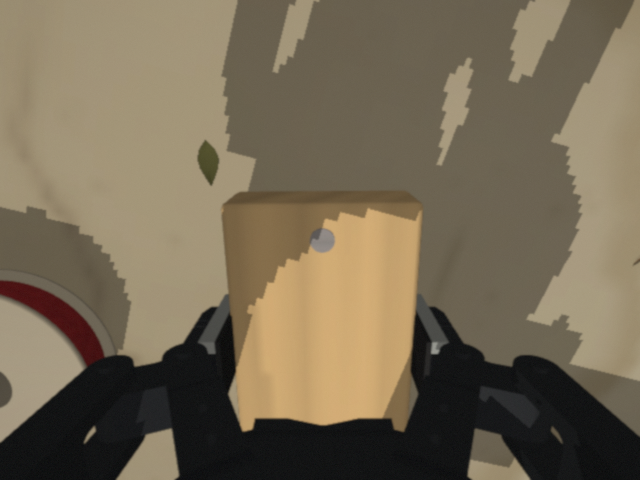

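send_rows --pt "0.01 -0.04 -0.015 0" --pt "0.025 -0.1 -0.015 0" --pt "0.038 -0.15 -0.015 0" --pt "0.05 -0.2 -0.015 0" --pt "0.063 -0.25 -0.015 0" --pt "0.075 -0.298 -0.015 0" --pt "0.075 -0.298 -0.015 0" --pt "0.075 -0.298 -0.015 0"

```text
time: 10.45
eef_pos: [0.5333, 0.2532, 0.0189]
tcp_rot: [0.61, 0.793, 0.0, -0.0]
contact_force: [-0.5, -0.1, -0.7]
opening: 0.73
```

```bash
python3 - <<'E'
from h import *
import pickle
st=monitor.get_state(); print(st['time'],st['eef_pos'],st['contact_force'],st['tcp_rot'],st['opening'])
shot('side','side5.png');shot('scene','scene5.png')
a=cv2.imread('pics/side5.png')[180:280,240:380]; a=cv2.resize(a,None,fx=5,fy=5,interpolation=cv2.INTER_CUBIC);cv2.imwrite('pics/side5c.png',a)
a=cv2.imread('pics/scene5.png')[215:335,160:310]; cv2.imwrite('pics/scene5c.png',cv2.resize(a,None,fx=5,fy=5,interpolation=cv2.INTER_CUBIC))
E
```

```text
10.45 [0.53326281 0.25315241 0.01886989] [-0.53055136 -0.12005008 -0.73728398] [ 6.09744575e-01  7.92597967e-01  1.07032828e-04 -6.00157897e-05] 0.7295330471399951
```

View pics/side5c.png

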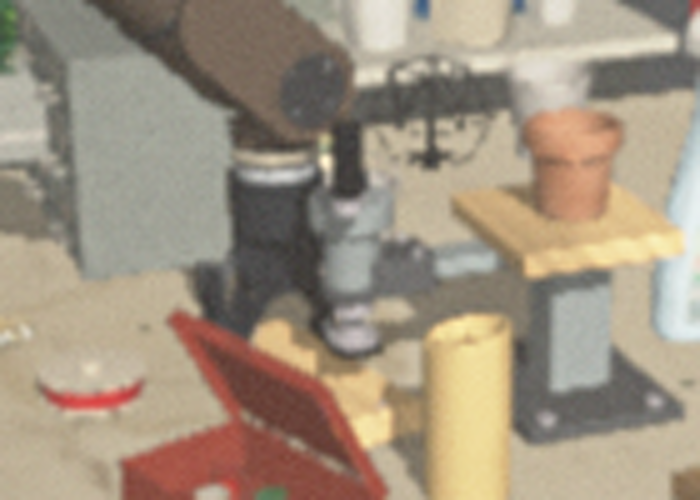

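View pics/scene5c.png

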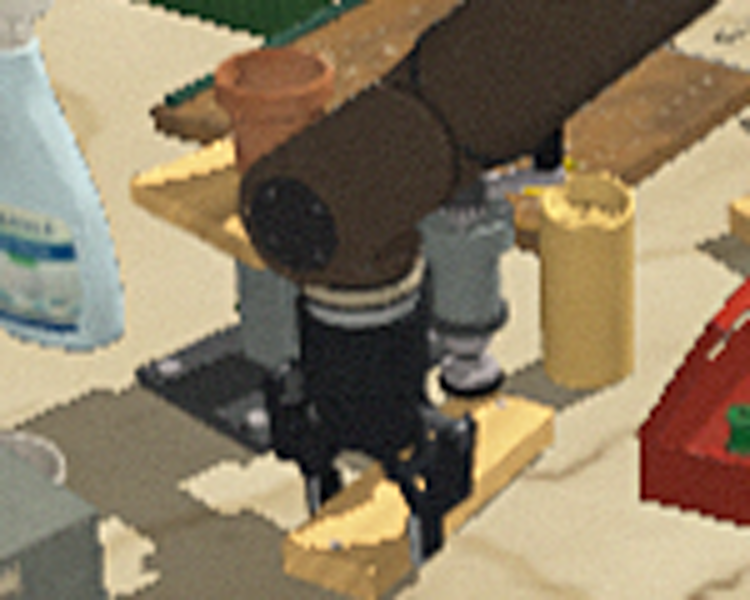

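send_rows --pt "0 0 -0.012 0" --pt "0 0 -0.019 0" --pt "0 0 -0.019 0" --pt "0 0 -0.019 0"

```text
time: 11.05
eef_pos: [0.5331, 0.2534, 0.0134]
tcp_rot: [0.61, 0.793, 0.0, -0.0]
contact_force: [-3.3, 1.1, 1.6]
opening: 0.729
```

send_rows --pt "0 0 0 0" --pt "0 0 0 0" --pt "0 0 0 0" --pt "0 0 0 0" --pt "0 0 0 0" --jaw 0

```text
time: 11.68
eef_pos: [0.5333, 0.253, 0.0131]
tcp_rot: [0.61, 0.793, 0.0, 0.0]
contact_force: [0.1, -0.7, -0.6]
opening: 0.999
```

```bash
python3 - <<'E'
from h import *
import pickle
st=monitor.get_state(); print(st['time'],st['eef_pos'],st['contact_force'],st['tcp_rot'],st['opening'])
shot('side','side6.png');shot('scene','scene6.png')
a=cv2.imread('pics/side6.png')[220:280,270:350]; a=cv2.resize(a,None,fx=9,fy=9,interpolation=cv2.INTER_CUBIC);cv2.imwrite('pics/side6c.png',a)
a=cv2.imread('pics/scene6.png')[265:335,200:290]; cv2.imwrite('pics/scene6c.png',cv2.resize(a,None,fx=8,fy=8,interpolation=cv2.INTER_CUBIC))
E
```

```text
11.675 [0.53329181 0.25298736 0.0131015 ] [ 0.05995    -0.66310737 -0.56217778] [6.09706219e-01 7.92627482e-01 8.60893216e-06 2.13758882e-05] 0.9992645128329463
```

View pics/side6c.png

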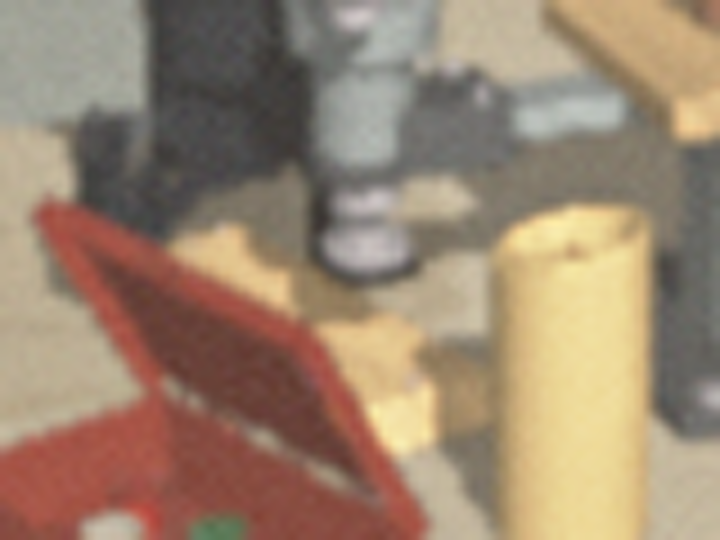

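View pics/scene6c.png

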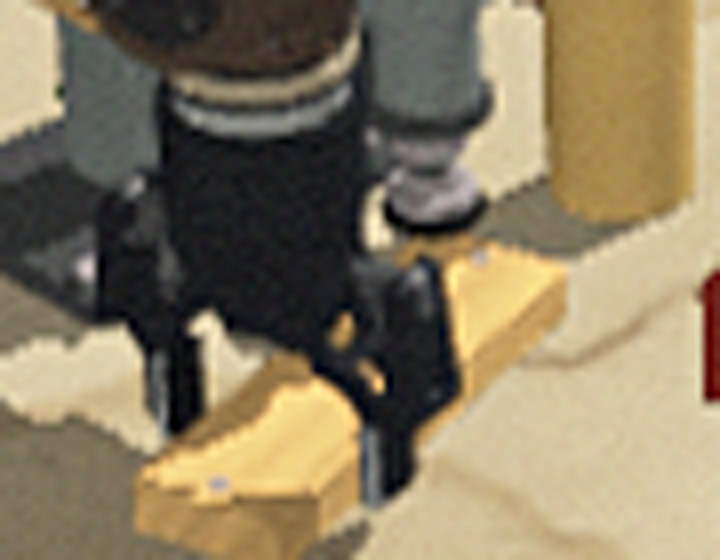

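```bash
python3 - <<'E'
from h import *
import pickle
c2=pickle.load(open('w2.pkl','rb'))
C=np.array([.4571,-.2636]); a=np.radians(91.88); Y=np.array([np.cos(a),np.sin(a)]); X=np.array([Y[1],-Y[0]])
for uv in [(321,160),(318,329)]:
    p=onz('wrist',uv,.024,c2)[:2]-C; print('screw in board',(p@X).round(4),(p@Y).round(4))
S1=onz('scene',(480/8+200,257/8+265),.024); S2=onz('scene',(218/8+200,484/8+265),.024); print(S1,S2)
Ss=onz('side',(417/9+270,385/9+220),.024); print('side screw',Ss)
print('corner scene',onz('scene',(567/8+200,268/8+265),.024),'side',onz('side',(437/9+270,385/9+220),.024))
d=np.array([-.258,.9662]); J=np.array([.561,.153]); L=np.array([.9662,.258])
C=np.array([.5333,.2530])-.049*d; print('pred C',C,'jack in board',(J-C)@L,(J-C)@d,'pred screw',C-.087*d,C+.087*d,'corners',C-.1*d-.032*L,C-.1*d+.032*L)
for z in(.05,.055,.06,.065): print(z,(proj('side',[.561,.153,z])-[270,220])*9,(proj('scene',[.561,.153,z])-[200,265])*8)
E
```

```text
screw in board -0.0003 0.0884
screw in board 0.0012 -0.0871
[0.5650525  0.12402527 0.024     ] [0.51841536 0.29324132 0.024     ]
side screw [0.5695234  0.11133011 0.024     ]
corner scene [0.53479412 0.10560343 0.024     ] side [0.57714586 0.10837892 0.024     ]
pred C [0.545942  0.2056562] jack in board 0.0009637400000000107 -0.05476138444000001 pred screw [0.568388  0.1215968] [0.523496  0.2897156] corners [0.5408236 0.1007802] [0.6026604 0.1172922]
0.05 [364.02458185 291.54636553] [428.75330032 232.67298257]
0.055 [363.73292267 280.48103946] [428.27927065 221.64201739]
0.06 [363.44056829 269.38933831] [427.8040428  210.58316974]
0.065 [363.14751623 258.27116765] [427.32761221 199.49633376]
```

The board is down flat and let go. From the scene-view screws, the jack axis is about 1–2 mm off the board's centre line and about 55 mm from its middle. The gap from foot to board is about 35–38 mm. Next I raise the arm and look at the handle from above.

send_rows --pt "0 0 0.05 0" --pt "0 0 0.15 0" --pt "0 0 0.3 0" --pt "0 0 0.5 0" --pt "0 0 0.7 0" --pt "0 0 0.9 0" --pt "0 0 1 0" --pt "0 0 1 0"

```text
time: 12.78
eef_pos: [0.5344, 0.2534, 0.3183]
tcp_rot: [0.61, 0.793, 0.004, 0.003]
contact_force: [-0.7, 1.0, -1.5]
opening: 1.002
```

send_rows --pt "0 0 0.15 0" --pt "0.03 -0.15 0.22 0" --pt "0.06 -0.3 0.22 0" --pt "0.06 -0.38 0.22 0" --pt "0.06 -0.38 0.22 0" --pt "0.06 -0.38 0.22 0"

```text
time: 13.52
eef_pos: [0.5508, 0.1395, 0.3779]
tcp_rot: [0.61, 0.793, -0.0, -0.001]
contact_force: [-0.5, 0.4, -0.6]
opening: 0.995
```

```bash
python3 - <<'E'
from h import *
import pickle
st=monitor.get_state(); print(st['time'],st['eef_pos'],st['contact_force'],st['tcp_rot'],st['opening'])
c=imaging.calibration('wrist'); pickle.dump(c,open('w7.pkl','wb'));shot('wrist','w7.png')
shot('side','side7.png');shot('scene','scene7.png')
E
```

```text
13.525 [0.55081652 0.13949369 0.37789608] [-0.51632683  0.36714085 -0.55783331] [ 6.09631401e-01  7.92684350e-01 -4.89302533e-04 -9.14622825e-04] 0.9952700576661087
```

View pics/w7.png

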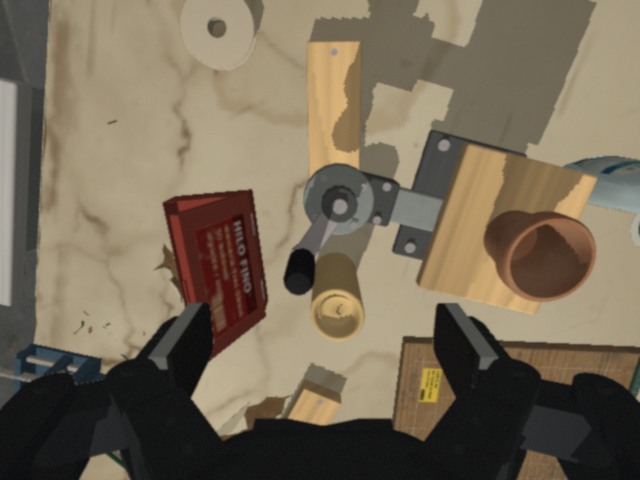

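View pics/scene7.png

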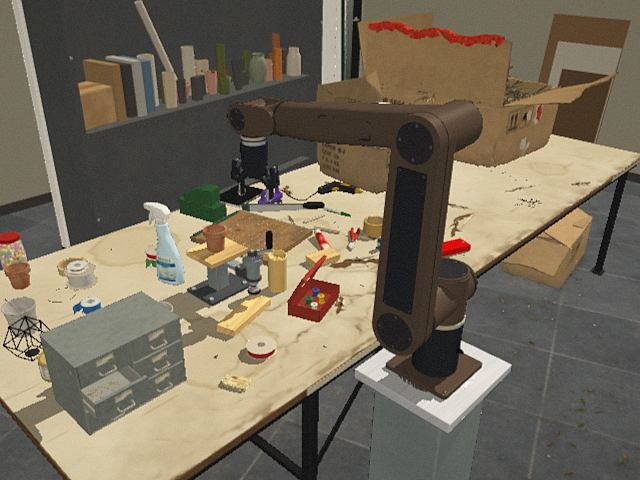

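```bash
python3 - <<'E'
import cv2
im=cv2.imread('pics/w7.png')
cv2.imwrite('pics/w7c.png',cv2.resize(im[140:340,260:460],None,fx=3,fy=3,interpolation=cv2.INTER_CUBIC))
im=cv2.imread('pics/scene7.png')
cv2.imwrite('pics/scene7c.png',cv2.resize(im[225:345,205:305],None,fx=5,fy=5,interpolation=cv2.INTER_CUBIC))
E
```

```text
(no output)
```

View pics/w7c.png

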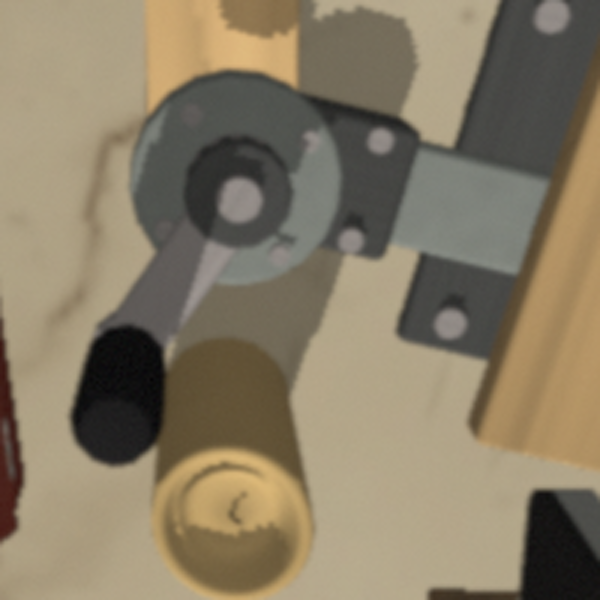

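View pics/scene7c.png

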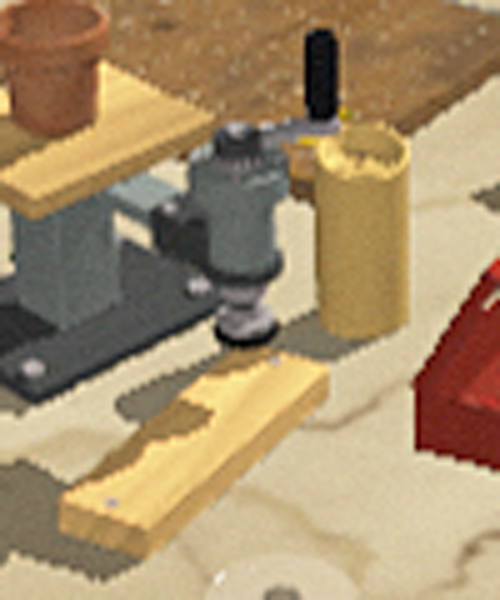

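```bash
python3 - <<'E'
from h import *
import pickle
c=pickle.load(open('w7.pkl','rb'));c1=pickle.load(open('w1.pkl','rb'))
w=lambda u,v:(u/3+260,v/3+140)
w1=lambda u,v:(u/2.4+180,v/2.4+180)
sc=lambda u,v:(u/5+205,v/5+225)
for nm,uv,z in [('handle top',(116,427),.256),('gear',(237,178),.184),('gear .18',(237,178),.18),('bolt',(239,200),.203),('candle',(234,522),.131),('board l',(146,100),.024),('board r',(298,100),.024)]:
    print(nm,onz('wrist',w(*uv),z,c).round(4))
sr=onz('wrist',(334,52),.024,c); print('screw',sr)
print('handle tri',tri([('wrist',w(116,427),c),('wrist',w1(211,203),c1),('scene',sc(321,35),None)]))
print('bolt tri',tri([('wrist',w(239,200),c),('wrist',w1(370,165),c1)]))
print('bolt tri3',tri([('wrist',w(239,200),c),('wrist',w1(370,165),c1),('scene',sc(237,131),None)]))
print('screws scene',onz('scene',sc(277,360),.024),onz('scene',sc(112,503),.024))
E
```

```text
handle top [0.5434 0.1019 0.256 ]
gear [0.5615 0.1541 0.184 ]
gear .18 [0.5619 0.1534 0.18  ]
bolt [0.5619 0.1518 0.203 ]
candle [0.5996 0.0212 0.131 ]
board l [0.53   0.1476 0.024 ]
board r [0.5918 0.164  0.024 ]
screw [0.52394584 0.29016527 0.024     ]
handle tri (array([0.54338931, 0.09933059, 0.25054261]), [np.float64(0.00031756629272757637), np.float64(0.0011948318908616723), np.float64(0.0014943473969648599)])
bolt tri (array([0.56154673, 0.15256455, 0.20509618]), [np.float64(0.00039287223679588206), np.float64(0.0003928722367958616)])
bolt tri3 (array([0.5622789 , 0.15128034, 0.19901017]), [np.float64(0.00027209638355720514), np.float64(0.001605496550352424), np.float64(0.0014618617981913195)])
screws scene [0.56470138 0.12265846 0.024     ] [0.51771244 0.293256   0.024     ]
```

send_rows --pt "-0.025 -0.128 -0.05 0" --pt "-0.025 -0.128 -0.15 0" --pt "-0.025 -0.128 -0.28 0" --pt "-0.025 -0.128 -0.4 0" --pt "-0.025 -0.128 -0.47 0" --pt "-0.025 -0.128 -0.49 0" --pt "-0.025 -0.128 -0.49 0" --pt "-0.025 -0.128 -0.49 0"

```text
time: 14.68
eef_pos: [0.5446, 0.1009, 0.2337]
tcp_rot: [0.61, 0.793, 0.001, 0.001]
contact_force: [0.9, 0.7, -0.1]
opening: 1.002
```

```bash
python3 - <<'E'
from h import *
import pickle
st=monitor.get_state(); print(st['time'],st['eef_pos'],st['contact_force'],st['tcp_rot'],st['opening'],st['qpos'])
c=imaging.calibration('wrist'); pickle.dump(c,open('w8.pkl','wb'));shot('wrist','w8.png')
E
```

```text
14.675 [0.54455344 0.10086102 0.23370784] [ 0.91538973  0.65568003 -0.08903208] [0.60953165 0.79276061 0.00081698 0.00105582] 1.002418153036502 [-7.51725196e-05  3.11045873e-02  1.89236619e+00  8.98070953e-06
  1.21545190e+00 -2.59933897e-01]
```

View pics/w8.png

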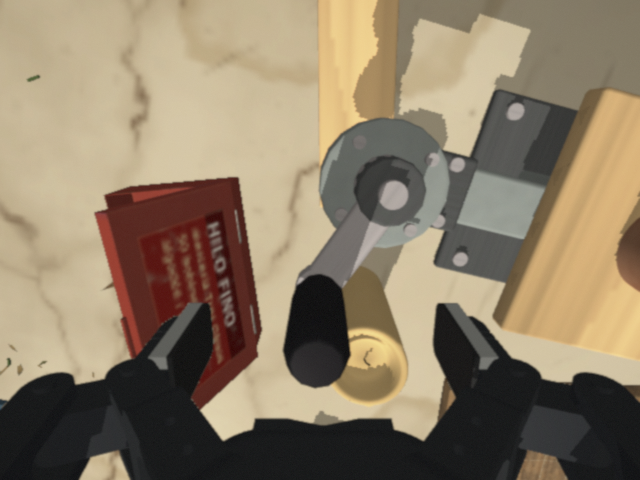

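The handle top, at (317,362), is centred between the fingers. Closing.

send_rows --pt "0 0 0 0" --pt "0 0 0 0" --pt "0 0 0 0" --pt "0 0 0 0" --pt "0 0 0 0" --pt "0 0 0 0" --pt "0 0 0 0" --pt "0 0 0 0" --jaw 1 --newtons 60

```text
time: 15.72
eef_pos: [0.5434, 0.1003, 0.2325]
tcp_rot: [0.61, 0.793, -0.001, -0.0]
contact_force: [-5.8, -2.6, 4.6]
opening: 0.255
```

```bash
cat >> h.py <<'E'
J=np.array([.5617,.1527]); R=.055
def plan(steps,th0):
    # shifts rel to commanded start assumed at R at bearing th0 (rad, ccw); clockwise steps
    out=[]
    for s in steps:
        a=th0-s; out.append((R*np.array([np.cos(a)-np.cos(th0),np.sin(a)-np.sin(th0)])/.3).round(3).tolist()+[0,0])
    return out
def rep():
    st=monitor.get_state(); p=st['eef_pos'][:2]-J; th=np.arctan2(p[1],p[0]); r=np.hypot(*p)
    t=np.array([np.sin(th),-np.cos(th)]); n=p/r; F=st['contact_force']
    print('t',round(st['time'],2),'pos',st['eef_pos'].round(4),'bearing deg',np.degrees(th).round(1),'r',r.round(4),'F',F.round(1),'Ftan resist',round(-F[:2]@t,1),'Frad',round(F[:2]@n,1),'open',round(st['opening'],3))
    return th
E
python3 - <<'E'
from h import *
th=rep()
print(plan(np.array([.1,.25,.4,.55,.7,.85,1.0,1.1,1.2,1.2]),th))
E
```

```text
t 15.72 pos [0.5434 0.1003 0.2325] bearing deg -109.3 r 0.0556 F [-5.8 -2.6  4.6] Ftan resist -4.7 Frad 4.3 open 0.255
[[-0.017, 0.007, 0, 0], [-0.041, 0.02, 0, 0], [-0.063, 0.037, 0, 0], [-0.082, 0.057, 0, 0], [-0.097, 0.08, 0, 0], [-0.109, 0.104, 0, 0], [-0.118, 0.13, 0, 0], [-0.121, 0.148, 0, 0], [-0.123, 0.167, 0, 0], [-0.123, 0.167, 0, 0]]
```

send_rows --pt "-0.017 0.007 0 0" --pt "-0.041 0.02 0 0" --pt "-0.063 0.037 0 0" --pt "-0.082 0.057 0 0" --pt "-0.097 0.08 0 0" --pt "-0.109 0.104 0 0" --pt "-0.118 0.13 0 0" --pt "-0.121 0.148 0 0" --pt "-0.123 0.167 0 0" --pt "-0.123 0.167 0 0"

```text
time: 16.98
eef_pos: [0.506, 0.1505, 0.2325]
tcp_rot: [0.609, 0.793, -0.001, -0.001]
contact_force: [-6.1, -3.4, 5.3]
opening: 0.258
```

```bash
python3 - <<'E'
from h import *
th=rep()
th=np.radians(-109.5-np.degrees(1.2)); print(np.degrees(th))
print(plan(np.arange(1,18)*.2,th))
shot('side','side9.png')
a=cv2.imread('pics/side9.png')[180:280,260:380]; cv2.imwrite('pics/side9c.png',cv2.resize(a,None,fx=5,fy=5,interpolation=cv2.INTER_CUBIC))
E
```

```text
t 16.98 pos [0.506  0.1505 0.2325] bearing deg -177.8 r 0.0557 F [-6.1 -3.4  5.3] Ftan resist 3.1 Frad 6.3 open 0.258
-178.25493541569878
[[0.003, 0.037, 0, 0], [0.012, 0.072, 0, 0], [0.029, 0.104, 0, 0], [0.052, 0.133, 0, 0], [0.08, 0.157, 0, 0], [0.112, 0.174, 0, 0], [0.147, 0.185, 0, 0], [0.183, 0.189, 0, 0], [0.219, 0.185, 0, 0], [0.254, 0.175, 0, 0], [0.287, 0.157, 0, 0], [0.315, 0.133, 0, 0], [0.337, 0.105, 0, 0], [0.354, 0.072, 0, 0], [0.364, 0.037, 0, 0], [0.367, 0.0, 0, 0], [0.362, -0.036, 0, 0]]
```

View pics/side9c.png

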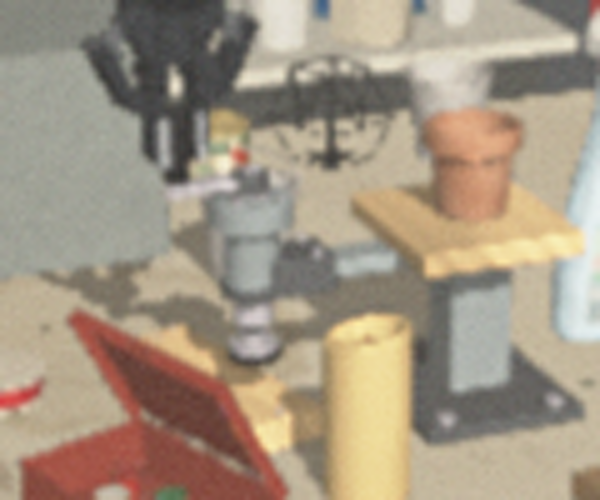

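send_rows --pt "0.003 0.037 0 0" --pt "0.012 0.072 0 0" --pt "0.029 0.104 0 0" --pt "0.052 0.133 0 0" --pt "0.08 0.157 0 0" --pt "0.112 0.174 0 0" --pt "0.147 0.185 0 0" --pt "0.183 0.189 0 0" --pt "0.219 0.185 0 0" --pt "0.254 0.175 0 0" --pt "0.287 0.157 0 0" --pt "0.315 0.133 0 0" --pt "0.337 0.105 0 0" --pt "0.354 0.072 0 0" --pt "0.364 0.037 0 0" --pt "0.367 0 0 0"

```text
time: 19.02
eef_pos: [0.616, 0.1531, 0.2324]
tcp_rot: [0.61, 0.793, 0.002, -0.003]
contact_force: [-5.9, 4.0, 5.8]
opening: 0.25
```

```bash
python3 - <<'E'
from h import *
th=rep()
th=np.radians(-178.25-np.degrees(3.2)); print(np.degrees(th))
print(plan(np.arange(1,13)*.2,th))
shot('side','side10.png');shot('scene','scene10.png')
a=cv2.imread('pics/side10.png')[180:280,260:380]; cv2.imwrite('pics/side10c.png',cv2.resize(a,None,fx=5,fy=5,interpolation=cv2.INTER_CUBIC))
a=cv2.imread('pics/scene10.png')[225:345,205:305]; cv2.imwrite('pics/scene10c.png',cv2.resize(a,None,fx=5,fy=5,interpolation=cv2.INTER_CUBIC))
E
```

```text
t 19.02 pos [0.616  0.1531 0.2324] bearing deg 0.4 r 0.0543 F [-5.9  4.   5.8] Ftan resist 4.1 Frad -5.9 open 0.25
-361.59649444186346
[[-0.005, -0.036, 0, 0], [-0.016, -0.071, 0, 0], [-0.035, -0.103, 0, 0], [-0.059, -0.13, 0, 0], [-0.089, -0.152, 0, 0], [-0.122, -0.168, 0, 0], [-0.157, -0.176, 0, 0], [-0.194, -0.178, 0, 0], [-0.23, -0.172, 0, 0], [-0.264, -0.159, 0, 0], [-0.295, -0.14, 0, 0], [-0.322, -0.115, 0, 0]]
```

View pics/side10c.png

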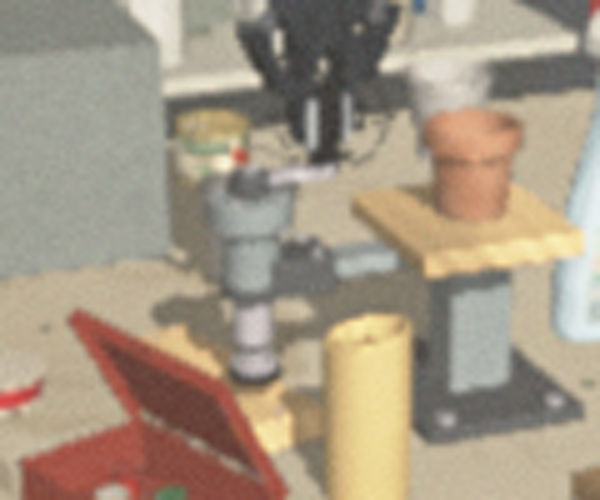

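View pics/scene10c.png

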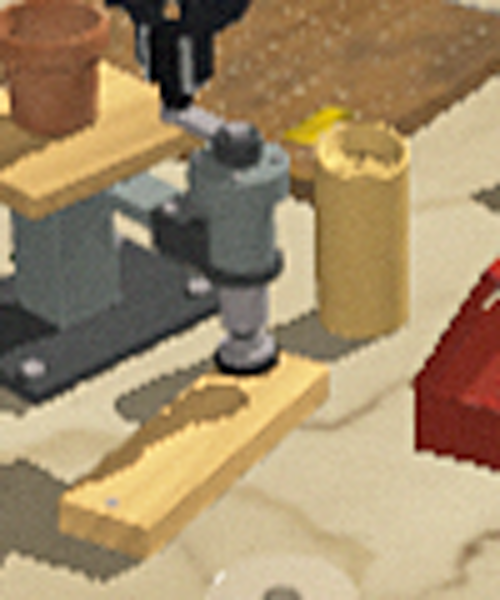

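send_rows --pt "-0.009 -0.036 0 0" --pt "-0.02 -0.071 0 0" --pt "-0.039 -0.103 0 0" --pt "-0.063 -0.13 0 0" --pt "-0.093 -0.152 0 0" --pt "-0.126 -0.168 0 0" --pt "-0.161 -0.176 0 0" --pt "-0.198 -0.178 0 0" --pt "-0.234 -0.172 0 0" --pt "-0.268 -0.159 0 0" --pt "-0.299 -0.14 0 0" --pt "-0.326 -0.115 0 0"

```text
time: 20.62
eef_pos: [0.5204, 0.115, 0.2325]
tcp_rot: [0.61, 0.793, 0.0, 0.003]
contact_force: [2.2, -5.5, 1.3]
opening: 0.251
```

```bash
python3 - <<'E'
from h import *
th=rep()
th=np.radians(-361.6-np.degrees(2.4)); print(np.degrees(th))
print(plan(np.arange(1,9)*.1,th))
shot('side','side11.png');shot('scene','scene11.png')
a=cv2.imread('pics/side11.png')[180:280,260:380]; cv2.imwrite('pics/side11c.png',cv2.resize(a,None,fx=5,fy=5,interpolation=cv2.INTER_CUBIC))
a=cv2.imread('pics/scene11.png')[275:325,225:295]; cv2.imwrite('pics/scene11c.png',cv2.resize(a,None,fx=10,fy=10,interpolation=cv2.INTER_CUBIC))
E
```

```text
t 20.62 pos [0.5204 0.115  0.2325] bearing deg -137.6 r 0.0559 F [ 2.2 -5.5  1.3] Ftan resist 5.6 Frad 2.1 open 0.251
-499.1098708313976
[[-0.011, 0.014, 0, 0], [-0.021, 0.03, 0, 0], [-0.029, 0.046, 0, 0], [-0.036, 0.063, 0, 0], [-0.041, 0.081, 0, 0], [-0.044, 0.099, 0, 0], [-0.045, 0.118, 0, 0], [-0.044, 0.136, 0, 0]]
```

View pics/side11c.png

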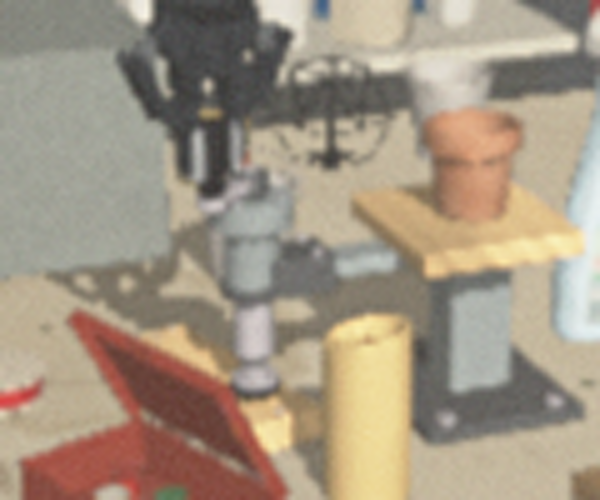

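View pics/scene11c.png

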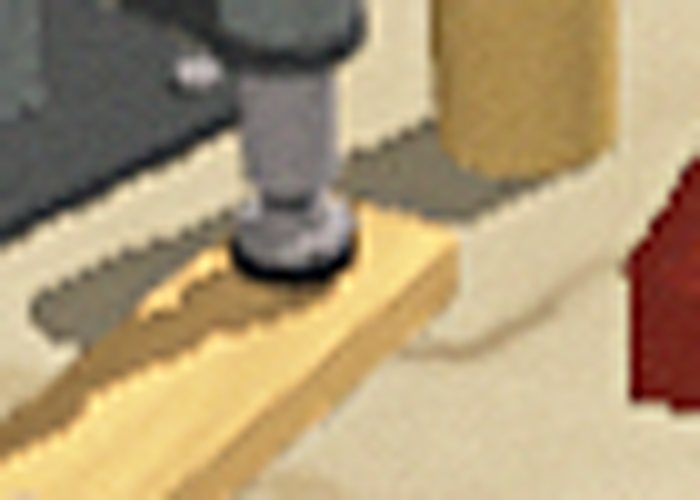

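Free-turning resistance reads 5.6 N and the foot is a few mm above the board. Continuing in smaller steps.

send_rows --pt "-0.011 0.014 0 0" --pt "-0.021 0.03 0 0" --pt "-0.029 0.046 0 0" --pt "-0.036 0.063 0 0" --pt "-0.041 0.081 0 0" --pt "-0.044 0.099 0 0"

```text
time: 21.48
eef_pos: [0.5063, 0.1451, 0.2325]
tcp_rot: [0.61, 0.793, -0.001, 0.001]
contact_force: [-1.6, -5.0, 4.2]
opening: 0.254
```

```bash
python3 - <<'E'
from h import *
th=rep()
th=np.radians(-499.11-np.degrees(.6)); print(np.degrees(th))
print(plan(np.arange(1,9)*.1,th))
E
```

```text
t 21.48 pos [0.5063 0.1451 0.2325] bearing deg -172.2 r 0.0559 F [-1.6 -5.   4.2] Ftan resist 4.7 Frad 2.2 open 0.254
-533.4874677078494
[[-0.001, 0.018, 0, 0], [-0.001, 0.037, 0, 0], [0.002, 0.055, 0, 0], [0.006, 0.073, 0, 0], [0.012, 0.09, 0, 0], [0.02, 0.106, 0, 0], [0.029, 0.122, 0, 0], [0.04, 0.137, 0, 0]]
```

send_rows --pt "-0.001 0.018 0 0" --pt "-0.001 0.037 0 0" --pt "0.002 0.055 0 0" --pt "0.006 0.073 0 0"

```text
time: 21.98
eef_pos: [0.5079, 0.1673, 0.2325]
tcp_rot: [0.61, 0.793, -0.001, 0.0]
contact_force: [-2.2, -5.1, 4.6]
opening: 0.25
```

```bash
python3 - <<'E'
from h import *
th=rep()
th=np.radians(-533.49-np.degrees(.4)); print(np.degrees(th))
print(plan(np.arange(1,9)*.1,th))
shot('scene','scene12.png')
a=cv2.imread('pics/scene12.png')[275:325,225:295]; cv2.imwrite('pics/scene12c.png',cv2.resize(a,None,fx=10,fy=10,interpolation=cv2.INTER_CUBIC))
E
```

```text
t 21.98 pos [0.5079 0.1673 0.2325] bearing deg 164.8 r 0.0558 F [-2.2 -5.1  4.6] Ftan resist 5.5 Frad 0.8 open 0.25
-556.408311805233
[[0.006, 0.017, 0, 0], [0.014, 0.034, 0, 0], [0.023, 0.05, 0, 0], [0.034, 0.064, 0, 0], [0.046, 0.078, 0, 0], [0.06, 0.09, 0, 0], [0.075, 0.101, 0, 0], [0.09, 0.11, 0, 0]]
```

View pics/scene12c.png

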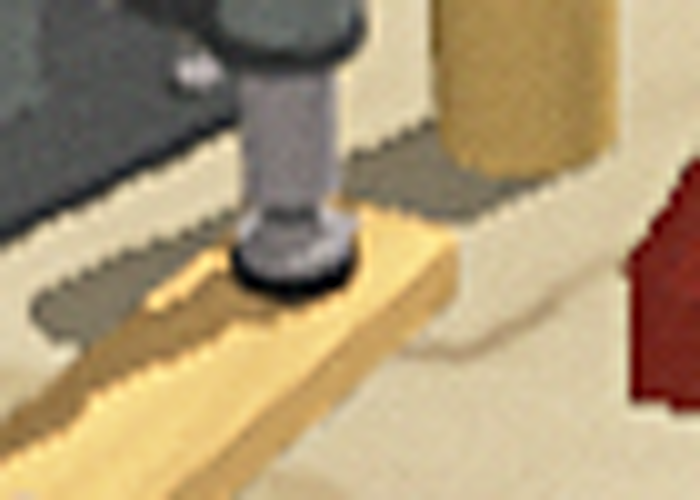

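send_rows --pt "0.006 0.017 0 0" --pt "0.014 0.034 0 0" --pt "0.023 0.05 0 0"

```text
time: 22.4
eef_pos: [0.5146, 0.1822, 0.2324]
tcp_rot: [0.61, 0.793, -0.001, 0.0]
contact_force: [-2.6, -5.0, 4.4]
opening: 0.253
```

```bash
python3 - <<'E'
from h import *
th=rep()
th=np.radians(-556.41-np.degrees(.3)); print(np.degrees(th))
print(plan(np.arange(1,9)*.1,th))
E
```

```text
t 22.4 pos [0.5146 0.1822 0.2324] bearing deg 147.9 r 0.0556 F [-2.6 -5.   4.4] Ftan resist 5.6 Frad -0.4 open 0.253
-573.5987338539246
[[0.011, 0.015, 0, 0], [0.023, 0.028, 0, 0], [0.037, 0.041, 0, 0], [0.052, 0.051, 0, 0], [0.067, 0.061, 0, 0], [0.084, 0.069, 0, 0], [0.101, 0.075, 0, 0], [0.119, 0.079, 0, 0]]
```

send_rows --pt "0.011 0.015 0 0" --pt "0.023 0.028 0 0" --pt "0.037 0.041 0 0"

```text
time: 22.78
eef_pos: [0.525, 0.1941, 0.2324]
tcp_rot: [0.61, 0.793, -0.002, -0.001]
contact_force: [-5.5, -6.6, 7.2]
opening: 0.251
```

```bash
python3 - <<'E'
from h import *
th=rep()
th=np.radians(-573.6-np.degrees(.3)); print(np.degrees(th))
print(plan(np.arange(1,9)*.1,th))
E
```

```text
t 22.77 pos [0.525  0.1941 0.2324] bearing deg 131.6 r 0.0554 F [-5.5 -6.6  7.2] Ftan resist 8.5 Frad -1.3 open 0.251
-590.7887338539247
[[0.015, 0.011, 0, 0], [0.031, 0.02, 0, 0], [0.047, 0.028, 0, 0], [0.064, 0.034, 0, 0], [0.082, 0.038, 0, 0], [0.1, 0.041, 0, 0], [0.119, 0.041, 0, 0], [0.137, 0.04, 0, 0]]
```

Resistance is rising: 8.5 N, so about 30 N on the foot. Now small increments.

send_rows --pt "0.015 0.011 0 0" --pt "0.023 0.016 0 0"

```text
time: 23.02
eef_pos: [0.5314, 0.1989, 0.2324]
tcp_rot: [0.61, 0.793, -0.003, -0.001]
contact_force: [-8.2, -6.6, 7.9]
opening: 0.248
```

```bash
python3 - <<'E'
from h import *
th=rep()
th=np.radians(-590.79-np.degrees(.15)); print(np.degrees(th))
print(plan(np.arange(1,9)*.05,th))
E
```

```text
t 23.02 pos [0.5314 0.1989 0.2324] bearing deg 123.3 r 0.0553 F [-8.2 -6.6  7.9] Ftan resist 10.5 Frad -1.0 open 0.248
-599.3843669269623
[[0.008, 0.004, 0, 0], [0.016, 0.009, 0, 0], [0.025, 0.012, 0, 0], [0.033, 0.015, 0, 0], [0.042, 0.018, 0, 0], [0.051, 0.021, 0, 0], [0.06, 0.022, 0, 0], [0.069, 0.024, 0, 0]]
```

send_rows --pt "0.008 0.004 0 0" --pt "0.016 0.009 0 0"

```text
time: 23.28
eef_pos: [0.5358, 0.2014, 0.2324]
tcp_rot: [0.61, 0.793, -0.003, -0.001]
contact_force: [-8.7, -7.3, 7.9]
opening: 0.256
```

```bash
python3 - <<'E'
from h import *
rep()
E
```

```text
t 23.27 pos [0.5358 0.2014 0.2324] bearing deg 118.0 r 0.0552 F [-8.7 -7.3  7.9] Ftan resist 11.1 Frad -2.3 open 0.256
```

The rise is about 5.6 N, so about 60 N on the foot, mid-range. Letting go and rising straight up.

send_rows --pt "0 0 0 0" --pt "0 0 0 0" --pt "0 0 0 0" --pt "0 0 0 0" --pt "0 0 0 0" --jaw 0

```text
time: 23.9
eef_pos: [0.5375, 0.2027, 0.2321]
tcp_rot: [0.61, 0.793, 0.0, -0.0]
contact_force: [-0.1, -0.6, -0.4]
opening: 0.997
```

send_rows --pt "0 0 0.03 0" --pt "0 0 0.1 0" --pt "0 0 0.2 0" --pt "0 0 0.35 0" --pt "0 0 0.5 0" --pt "0 0 0.5 0" --pt "0 0 0.5 0"

```text
time: 24.78
eef_pos: [0.5373, 0.2026, 0.382]
tcp_rot: [0.61, 0.793, -0.0, -0.0]
contact_force: [0.7, 0.5, 0.8]
opening: 0.998
```

```bash
python3 - <<'E'
from h import *
import pickle
rep()
c=imaging.calibration('wrist'); pickle.dump(c,open('w13.pkl','wb'));shot('wrist','w13.png')
shot('scene','scene13.png');shot('side','side13.png')
a=cv2.imread('pics/scene13.png')[225:345,205:305]; b=cv2.imread('pics/side13.png')[180:280,260:360]
cv2.imwrite('pics/both13.png',np.hstack([cv2.resize(a,(400,480),interpolation=cv2.INTER_CUBIC),cv2.resize(b,(400,480),interpolation=cv2.INTER_CUBIC)]))
E
```

```text
t 24.77 pos [0.5373 0.2026 0.382 ] bearing deg 116.1 r 0.0556 F [0.7 0.5 0.8] Ftan resist -0.9 Frad 0.2 open 0.998
```

View pics/w13.png

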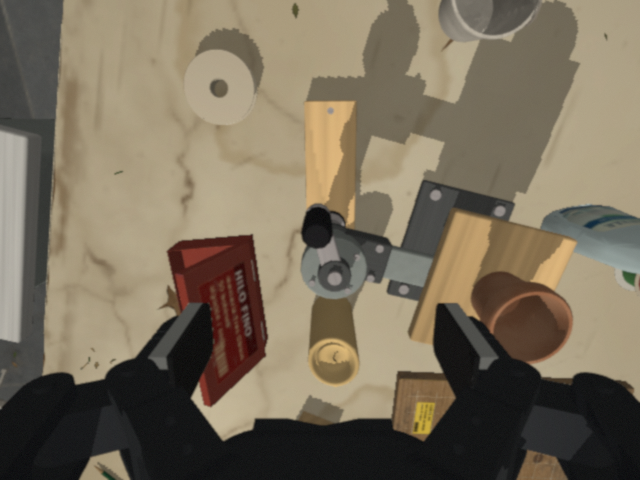

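View pics/both13.png

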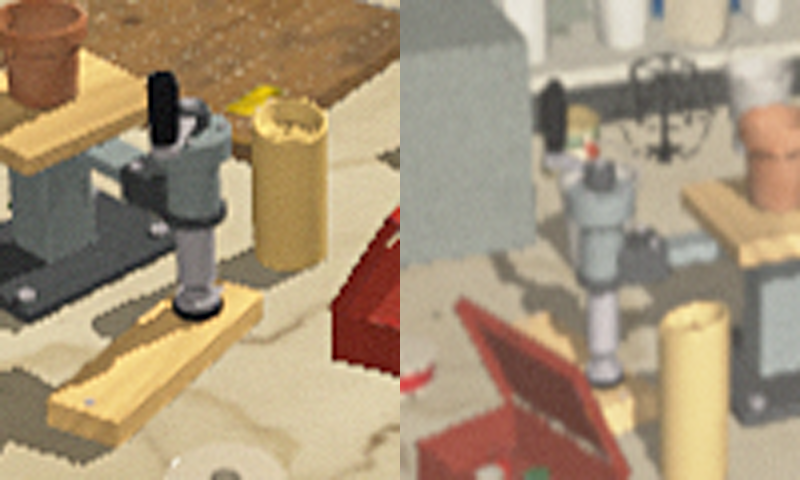

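```bash
python3 - <<'E'
from h import *
import pickle
c=pickle.load(open('w13.pkl','rb'))
h=onz('wrist',(318,232),.256,c)[:2]; print('handle',h,'bearing',np.degrees(np.arctan2(*(h-J)[::-1])))
print('screw',onz('wrist',(331,111),.024,c),'candle',onz('wrist',(334,360),.131,c))
print(monitor.get_state()['contact_force'])
workorder.sign_off()
E
```

```text
handle [0.53418001 0.20342583] bearing 118.48090715792767
screw [0.52481761 0.28999853 0.024     ] candle [0.59873125 0.0237419  0.131     ]
[ 0.18948242  0.30017636 -0.44605384]
the job is handed in; nothing more can be done
```

I laid the long board flat under the jack's foot, let go of it, then wound the crank clockwise about 8 rad until it went stiff. I released the handle, backed the arm clear and handed the job in at about 25 s; no verdict was reported.

- **Board:** the jack's axis is about 1–2 mm off the board's centre line and about 55 mm from its middle. The limits are 14 mm and 82 mm. A screw on the board was within 1 mm of its earlier position after cranking.
- **Crank:** the handle took 5.5 N turning freely and 11.1 N at the end. That 5.6 N rise puts about 60 N on the foot. After I let go, the handle was still at about 118°, so it had not backed off.
- **Surroundings:** the candle was within about 3 mm of where it started, and the arm was touching nothing. I saw no movement in the short board or the other bystanders, but did not re-measure them.
- **Disagreements:** single-view position estimates differed by up to about 5 mm. The grip on the handle first gave a steady 6 N sideways force, because my circle was about 1 mm off centre; I corrected that partway through.

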